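# Fish a dropped washer out from under a belt guard

### The arm

A 7-joint arm with a two-finger parallel gripper is mounted at the origin on a cart in front of the work surface, level with it; the furniture and walls round the work are solid. World frame = base frame: x ahead of the robot, y to its left, z up, the work surface at z = 0. Lengths are in m, angles in rad, forces in N, time in s.
With the tool pointing down it reaches from about 0.425 to 0.925 m from the base axis. Payload 6.8 kg.
Tool frame: the origin (TCP) lies midway between the tips of the shut fingers; the grasp point (between the pads) lies bot.grip_point_offset behind it (bot.grip_point_offset is the distance from the TCP to the grasp point, in m); z points along the fingers, y is the line along which they close (so a half turn about z gives the same grasp; the last joint's range is limited). The gripper opens to 85 mm and grips with 20 to 120 N. Pads are 22 mm wide; open, the fingers measure 114 mm over their backs; the gripper's body (76 mm by 85 mm) begins 54 mm behind the grasp point. The pads swing forward as they close: fully open they stand 13 mm farther back than shut.
Start: joints at [-1.259, 0.477, 0.022, 1.555, -0.011, 1.109, -0.083], TCP at [0.275, 0.616, 0.231] pointing down, gripper open.
Joint ranges: [-2.96, 2.96], [-0.34, 2.1], [-1.41, 1.46], [0.24, 2.44], [-1.37, 4.51], [0.17, 1.92], [-2.96, 2.96]. Speed limits (rad/s): [2.39, 2.39, 3.14, 3.14, 3.14, 3.14, 3.14].

### API

Orientations are given as a unit quaternion [w, x, y, z].
In Python, from station import get_obs, cams, job, bot gives the robot as it stands.
- The arm moves only by the tool arm_command, never from a script. Its argument "rows" is a list that holds one entry, the list of rows, each a list of 5 numbers: the finger opening in mm, from 0 to 85.4, then the shift along the world's x, y, z in units of 60 mm (1.0 is 60 mm), then the turn about the world's z in units of 0.08 rad (1.0 is 0.08 rad). In form: [[[grip, x, y, z, turn], ...]]. A call has exactly 10 rows; each row shifts and turns the commanded pose from where the row before left it; what a row does not reach is not made up. A row lasts 1/8 s, in which the tool goes at most 62.5 mm and 10.7 degrees, less where a joint would pass 70% of its speed; a pose out of reach is approached as far as the arm can. A call with a number of a shift or a turn outside -1 to 1 is refused whole. A call with a gripper value outside its range is refused whole. The fingers move at their own pace and stop on an object; "newtons" is the grip in N (left out, the last holds). Time passes only in rows, so rows that do not move let the fingers close, or fill a call up. It gives the time, the measured TCP pose, the force, the opening and the grip force at its end, in the units of the state.
- get_obs(): the state, without advancing time (a new reading comes with each control period).
- cams.read_camera(name): name is "scene" or "top"; returns the picture (384x512x3 uint8, red, green, blue); there is no depth.
- cams.camera_params(name): a dict with "K" (3x3 intrinsics, pixels), "k1" (the pictures are not rectified: a ray, as slopes to the right and down, at radius r is drawn at 1 + k1 r^2 times it, then the intrinsics apply), "extrinsics" (4x4, takes a point from camera to world coordinates). Camera axes: x right, y down, z forward; pixel columns grow to the right and rows downward; lengths in m; the calibration is good to about 2 mm. A picture is of the moment at which its call begins. camera_params takes no time and is no camera call.
- job.hand_in(): hands the job in; it is judged then, once.
The state is a dict: "t": time; "q": joint angles; "joint_vel": joint speeds; "joint_torque": joint torques, N m; "eef_pos": TCP position; "tool_rot": TCP orientation; "contact_force": force on the tool from outside, world axes, zero at the start; "torque": the same for the moment, N m; "gripper_width": opening from 0.0 (shut) to 1.0 (fully open); "grasp_force": force on a finger pad.
Only numpy, scipy, OpenCV 4.12 (cv2) and the standard library are available. Lean on these libraries where they do the work, as an engineer would, in place of code of your own. Each camera call takes 0.05 s, during which the arm holds its last target. There are 200 camera calls.

### The job

A big steel washer has dropped under the compressor's fixed wire belt guard and lies against its back sheet, where no hand can reach. Take the hooked rod from the wooden block, reach under the guard's front rail, feel for the washer's hole with the tip (the rod is springy and bent out of true, so its tip is not quite where it should be: press only lightly and do not force it), and draw the washer out until all of it lies flat and well clear in front of the guard. Then take the hook out of the washer and lay the hook down off it, on the block or the bench, without touching the washer with the gripper, bumping the guard or disturbing the jar, the tape measure and the roll of tape.

Things in the scene. Friction and masses are not known exactly. Their poses are not given: they have to be found in the camera images.
- compressor: Fixed belt-driven compressor on a plywood base board 12 mm thick. Origin: at bench height under the middle of its wire guard's front plane; +x points into the guard, y along its front, z up. Board: x -130 to 290, y -140 to 140 mm. Guard: x 0 to 110, y -115 to 115 mm, 200 mm high; the back sheet stands at x = 110. The board is flat (thin scraps on it are no obstacle).
- guard_mouth (a point): Middle of the guard's open front, 50 mm above the bench; axes as the compressor's. The mouth is 226 mm wide and open from the board's top (38 mm below this point) up to the front rail (38 mm above it). Wires close the front above the rail. Behind it two pulleys hang at x = 74 mm and beyond, more than 26 mm above this point.
- washer_center (a point): Centre of the plain steel washer: 74 mm across, 8 mm thick, hole 12 mm across, 0.2 to 0.35 kg, lying flat on the base board inside the guard, its far edge 1 to 6 mm from the back sheet (no room for the hook behind it). z is its axis.
- hook_grip (a point): Middle of the hooked rod's flat-sided wooden handle (112 long, 32 wide, 26 mm high; 0.14 kg in all), which lies level across the block, the hook hanging free past the block's edge. Grip it across its width from above. x forward to the hook, y across, z up. Were the rod true, the tip's lower end would be 160 mm forward of this point and 37 mm below it.
- hook_ferrule (a point): Front end of the handle's brass ferrule, 68 mm forward of hook_grip; axes the same. From here a 5 mm rod runs 92 mm on and then turns down 37 mm into a round-ended tip. At this point the rod is bent out of true, by how much is not measured: up to 0.2 rad to either side (tip 18 mm off) and 0.12 rad up or down (tip 11 mm off). It gives up and down like a spring, about 1.4 N/mm at the tip.
- pine_block: Fixed plain wooden block, 170 x 85 x 42 mm, on the bench right of the compressor's board, with the hooked rod lying across it. Origin: centre of its underside. Its top is 42 mm above the bench.
- jar: Bystander: clear jar with a teal lid, 60 mm across, 109 mm high, on the bench to the left of the board. Origin: centre of its underside.
- tape_measure: Bystander: yellow tape measure, 61 x 76 x 66 mm, on the bench to the left of the board. Origin: centre of its underside.
- duct_tape: Bystander: grey roll of tape, 118 mm across, 48 mm high, on the bench to the right of the board. Origin: centre of its underside.
There are look-alikes about, which are no part of the job. Of the things like the part that bears washer_center, leave any that is black or purple; of the rest the larger one is meant.

How it is judged:
By the outcome, as a careful person would: the job done as asked, in the order asked, and still so for the second after the job is handed in, with the robot touching nothing.
It also fails if it takes over 64 s, if anything falls off the work surface, if the arm or the gripper's body presses on something with over 40 N, if the wrist force passes 120 N, or if a joint passes its speed limit or range.

## Working session

There is one attempt and no reset: what is moved stays moved. The work goes in short steps, Python scripts to look and compute and a tool call to move; the robot and the scene stay as the last step left them, time stands still between calls to the robot, and variables do not carry over. Pictures are saved under pics/ and viewed, at most 10 in all, crops included, and the job is handed in when it is done.

Besides the shell and the picture viewer there is one more tool, called after "Emit:" by a JSON object that holds its "api" and its "payload", one argument or row to a line. arm_command: Moves the arm, as the interface text tells. Its arguments: {"type":"object","properties":{"rows":{"type":"array"},"newtons":{"type":"number"}},"required":["rows"]}

```bash
mkdir -p pics; ls
cat > h.py <<'E'
import numpy as np, cv2
from station import get_obs, cams, job, bot
def grab(n,name):
    im=cams.read_camera(n); cv2.imwrite(f'pics/{name}.png',im[:,:,::-1]); return im
def ray(n,u,v):
    p=cams.camera_params(n);K=np.array(p['K']);k=p['k1'];E=np.array(p['extrinsics'])
    d=np.array([(u-K[0,2])/K[0,0],(v-K[1,2])/K[1,1]]);s=d.copy()
    for _ in range(30): s=d/(1+k*(s@s))
    return E[:3,3],E[:3,:3]@np.array([s[0],s[1],1])
def onz(n,u,v,z):
    o,d=ray(n,u,v); return o+d*(z-o[2])/d[2]
def proj(n,P):
    p=cams.camera_params(n);K=np.array(p['K']);k=p['k1'];E=np.array(p['extrinsics'])
    c=E[:3,:3].T@(np.array(P)-E[:3,3]);s=c[:2]/c[2];s=s*(1+k*(s@s))
    return K[0,0]*s[0]+K[0,2],K[1,1]*s[1]+K[1,2]
def tri(a,ua,b,ub):
    o1,d1=ray(a,*ua);o2,d2=ray(b,*ub)
    A=np.stack([d1,-d2],1);t=np.linalg.lstsq(A,o2-o1,rcond=None)[0]
    p,q=o1+d1*t[0],o2+d2*t[1];return (p+q)/2,np.linalg.norm(p-q)
E
python3 - <<'E'
from h import *
np.set_printoptions(precision=4,suppress=True)
a=grab('scene','s0');b=grab('top','t0')
o=get_obs();print({k:np.round(v,3) for k,v in o.items()},bot.grip_point_offset)
for n in('scene','top'):print(cams.camera_params(n))
E
```

```text
pics
{'t': np.float64(0.1), 'q': array([-1.259,  0.478,  0.022,  1.556, -0.012,  1.109, -0.083]), 'joint_vel': array([ 0.001, -0.   ,  0.001, -0.003,  0.   ,  0.002, -0.   ]), 'joint_torque': array([  0.005, -59.776,   1.614, -28.195,   0.013,   0.005,  -0.   ]), 'eef_pos': array([0.275, 0.616, 0.23 ]), 'tool_rot': array([-0.   ,  0.208,  0.978, -0.001]), 'contact_force': array([ 0.217, -0.584, -0.808]), 'torque': array([-0.006, -0.038,  0.031]), 'grasp_force': np.float64(0.0), 'gripper_width': np.float64(0.998)} 0.0187
{'K': array([[386.9589,   0.    , 253.8423],
       [  0.    , 386.9589, 191.383 ],
       [  0.    ,   0.    ,   1.    ]]), 'k1': 0.015056459108111079, 'extrinsics': array([[ 0.8813, -0.3465,  0.3212,  0.2535],
       [-0.4725, -0.6388,  0.6073, -0.4727],
       [-0.0052, -0.687 , -0.7267,  0.7721],
       [ 0.    ,  0.    ,  0.    ,  1.    ]])}
{'K': array([[398.5302,   0.    , 250.5296],
       [  0.    , 398.5302, 188.2971],
       [  0.    ,   0.    ,   1.    ]]), 'k1': 0.017767703893631935, 'extrinsics': array([[-0.0052, -0.9904,  0.1379,  0.376 ],
       [-0.9997,  0.0082,  0.0214,  0.0972],
       [-0.0223, -0.1378, -0.9902,  1.3009],
       [ 0.    ,  0.    ,  0.    ,  1.    ]])}
```

View pics/s0.png

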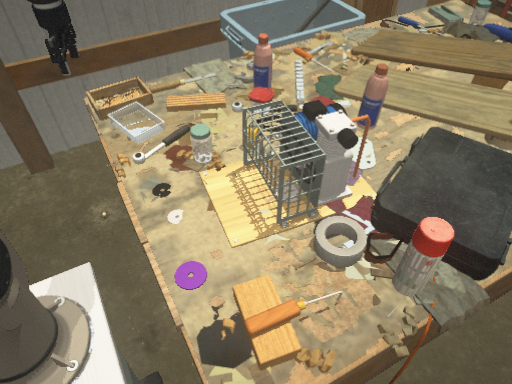

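View pics/t0.png

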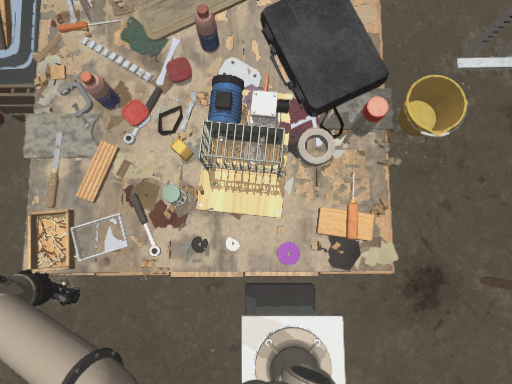

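Both views show the guard (top ~243,150; scene ~285,165), the block with the orange-handled hook (top ~350,222; scene ~280,318), and loose discs: purple (top 288,253), white (232,243), black (199,244). Next I'll crop in on the guard and the hook.

Run:
```python
import cv2,numpy as np
s=cv2.imread('pics/s0.png');t=cv2.imread('pics/t0.png')
a=cv2.resize(t[110:220,190:300],(400,400),interpolation=cv2.INTER_CUBIC)
b=cv2.resize(t[160:270,310:400][:90],(400,400),interpolation=cv2.INTER_CUBIC)
cv2.imwrite('pics/c1.png',np.hstack([a,b]))
a=cv2.resize(s[95:245,200:350],(450,450),interpolation=cv2.INTER_CUBIC)
b=cv2.resize(s[270:370,230:347],(350,300),interpolation=cv2.INTER_CUBIC)
cv2.imwrite('pics/c2.png',np.hstack([a,np.vstack([b,np.zeros((150,350,3),np.uint8)])]))
```

```text
(no output)
```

View pics/c1.png

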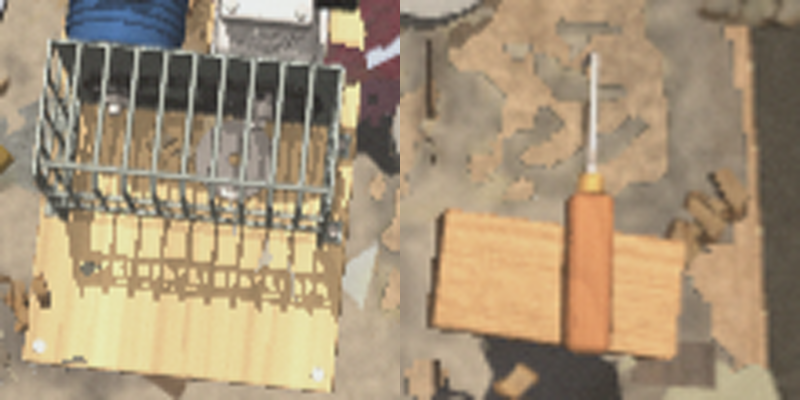

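View pics/c2.png

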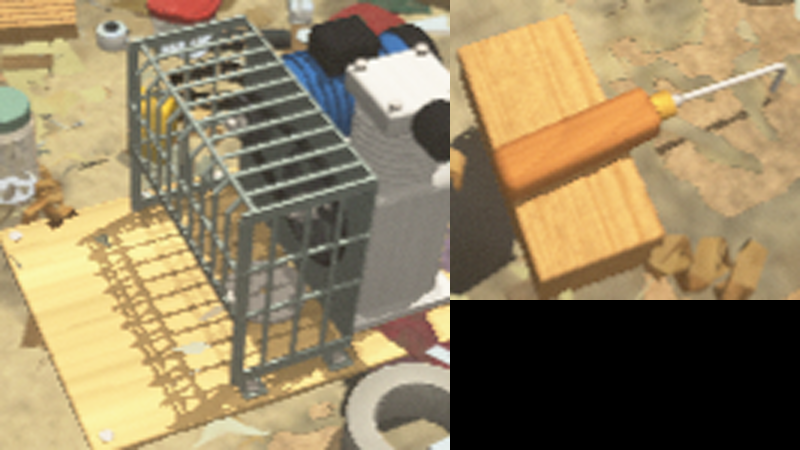

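Top crop: a grey disc sits inside the guard at about (254,153), with a tan hole; the hook's handle runs along top column ~352 and its tip is at ~(353.5,172). Scene crop: the same disc is at about (288,190), partly behind wires, and the hook tip is at ~(341,292).

Run:
```python
from h import *
np.set_printoptions(precision=4,suppress=True)
s=cv2.imread('pics/s0.png');t=cv2.imread('pics/t0.png')
A=onz('top',196.9,209,.012);B=onz('top',281.3,217.3,.012)
print('board near L,R',A,B,np.linalg.norm(A-B),'mid',(A+B)/2)
C=onz('scene',*(200+5/3,95+232/3),.012);D=onz('scene',200+95/3,95+447/3,.012);print(C,D)
print('washer top',onz('top',254.6,153.5,.016),'scene',onz('scene',288,190,.02))
# hook pts
k=.225
f=lambda x,y:(310+(x-400)*k,160+y*k)
g=lambda x,y:(230+(x-450)*117/350,270+y/3)
print('tip elbow',tri('top',f(594,55),'scene',g(782,68)))
print('ferrule',tri('top',f(593,175),'scene',g(672,100)))
print('handle back',tri('top',f(588,350),'scene',g(505,170)))
print('hand front top',onz('top',*f(592,192),.068),'back',onz('top',*f(587,330),.068))
bx=[f(445,208),f(685,240),f(670,358),f(430,328)]
print('block',[onz('top',*p,.042)[:2] for p in bx])
x,y=230,130
a=cv2.resize(t[y:y+45,x:x+55],None,fx=9,fy=9,interpolation=cv2.INTER_CUBIC)[:,:400]
x,y=262,165
b=cv2.resize(s[y:y+45,x:x+50],None,fx=8,fy=9,interpolation=cv2.INTER_CUBIC)
cv2.imwrite('pics/c3.png',np.clip(np.hstack([a,b])*1.5,0,255))
```

```text
board near L,R [0.489  0.2998 0.012 ] [0.4602 0.0262 0.012 ] 0.2751053998138291 mid [0.4746 0.163  0.012 ]
[0.4946 0.2987 0.012 ] [0.4609 0.035  0.012 ]
washer top [0.6706 0.1109 0.016 ] scene [0.669  0.1167 0.02  ]
tip elbow (array([ 0.5992, -0.2041,  0.0422]), np.float64(0.0013578213226788825))
ferrule (array([ 0.5111, -0.1955,  0.0619]), np.float64(0.00014886580646088327))
handle back (array([ 0.3904, -0.1865,  0.0653]), np.float64(0.0011275610402329051))
hand front top [ 0.4987 -0.1929  0.068 ] back [ 0.4035 -0.1856  0.068 ]
block [array([ 0.4906, -0.095 ]), array([ 0.4668, -0.2627]), array([ 0.3844, -0.2483]), array([ 0.406, -0.082])][ WARN:0@0.185] global loadsave.cpp:1063 imwrite_ Unsupported depth image for selected encoder is fallbacked to CV_8U.
```

View pics/c3.png

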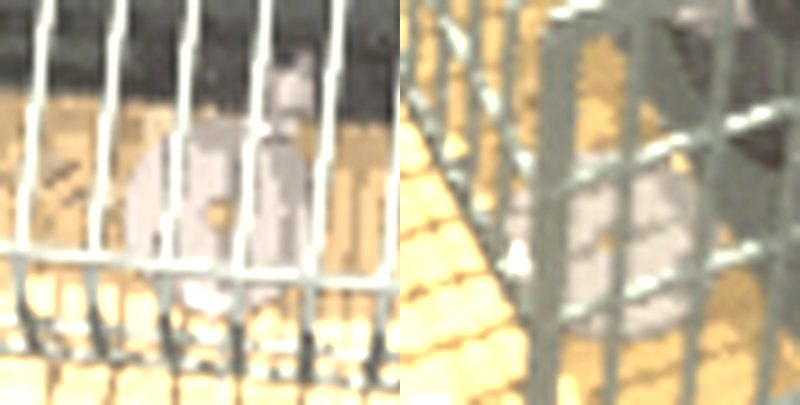

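The grey disc is about 20 px across, roughly 70 mm, so it fits the 74 mm washer. Its hole is at top (254.3,153.7) and scene (287.9,191.9).

Things that could be taken for the washer:
- **Purple disc**, top (288,253): excluded by colour.
- **Black disc**, top (199,244): excluded by colour.
- **White ring**, top (232,243): smaller.
- **Grey disc in the guard**, top (254,154): the larger one, so this is my choice.

Run:
```python
from h import *
np.set_printoptions(precision=4,suppress=True)
print('hole',tri('top',(254.3,153.7),'scene',(287.9,191.9)),onz('top',254.3,153.7,.019),onz('scene',287.9,191.9,.019))
for e in ((125,200),(305,200)): print('wash edge',onz('top',230+e[0]/9,130+e[1]/9,.02))
R=onz('scene',281,223.3,.012);L=onz('scene',246,163.3,.012)
print('posts',R,L,(R+L)/2,np.linalg.norm(R-L))
print('tape roll',onz('top',316,145,.048),'jar',onz('top',172,193,.109))
```

```text
hole (array([0.6681, 0.1125, 0.0174]), np.float64(0.0032362739611029616)) [0.6693 0.1119 0.019 ] [0.6656 0.1116 0.019 ]
wash edge [0.6744 0.1461 0.02  ]
wash edge [0.6737 0.0804 0.02  ]
posts [0.5974 0.0331 0.012 ] [0.6226 0.2723 0.012 ] [0.61   0.1527 0.012 ] 0.24050635722504074
tape roll [ 0.6891 -0.0866  0.048 ] jar [0.5296 0.3608 0.109 ]
```

Emit:
{"api": "arm_command", "payload": {
  "rows": [
    [[85, 0.3, -1, 0, 1], [85, 0.3, -1, 0, 1], [85, 0.3, -1, 0, 1], [85, 0.3, -1, 0, 1], [85, 0.3, -1, 0, 0.3], [85, 0.3, -1, 0, 0], [85, 0.3, -1, 0, 0], [85, 0.3, -1, 0, 0], [85, 0.2, -1, 0, 0], [85, 0.2, -1, 0, 0]]
  ]
}}

```text
t: 1.35
eef_pos: [0.4428, 0.0155, 0.2313]
tool_rot: [0.0, 0.038, 0.999, 0.0]
contact_force: [1.0, 0.6, -0.2]
gripper_width: 0.997
grasp_force: 0.0
```

Emit:
{"api": "arm_command", "payload": {
  "rows": [
    [[85, 0, -1, 0, 0], [85, 0, -1, 0, 0], [85, 0, -1, 0, 0], [85, 0, -0.42, -0.7, 0], [85, 0, 0, -0.8, 0], [85, 0, 0, -0.7, 0], [85, 0, 0, -0.5, 0], [85, 0, 0, -0.25, 0], [85, 0, 0, 0, 0], [85, 0, 0, 0, 0]]
  ]
}}

```text
t: 2.6
eef_pos: [0.4436, -0.188, 0.0553]
tool_rot: [0.001, 0.038, 0.999, -0.0]
contact_force: [-0.6, 0.6, 0.7]
gripper_width: 0.997
grasp_force: 0.0
```

Run:
```python
from h import *
a=grab('scene','s1');b=grab('top','t1')
a=cv2.resize(a[240:384,200:370],None,fx=2.35,fy=2.6,interpolation=cv2.INTER_CUBIC)
b=cv2.resize(b[150:294,300:444],(374,374),interpolation=cv2.INTER_CUBIC)
cv2.imwrite('pics/c4.png',np.hstack([a[:374],b])[:,:,::-1])
```

```text
(no output)
```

View pics/c4.png

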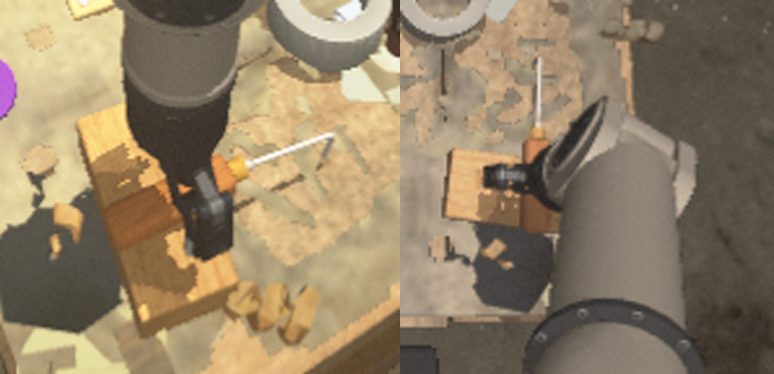

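The gripper stands astride the handle, with one finger on each side (crop ~205,215 and ~165,205), and the rod is undisturbed. I'll lower a little and close.

Emit:
{"api": "arm_command", "payload": {
  "rows": [
    [[85, 0, 0, -0.16, 0], [10, 0, 0, 0, 0], [10, 0, 0, 0, 0], [10, 0, 0, 0, 0], [10, 0, 0, 0, 0], [10, 0, 0, 0, 0], [10, 0, 0, 0.5, 0], [10, 0, 0, 0.7, 0], [10, 0, 0, 0, 0], [10, 0, 0, 0, 0]]
  ],
  "newtons": 90
}}

```text
t: 3.95
eef_pos: [0.4424, -0.1873, 0.1163]
tool_rot: [-0.0, 0.038, 0.999, 0.0]
contact_force: [0.3, -0.5, -2.3]
gripper_width: 0.355
grasp_force: 89.3
```

Emit:
{"api": "arm_command", "payload": {
  "rows": [
    [[10, -0.2, 0, 0.4, -0.9], [10, -0.2, 0.3, 0.2, -0.9], [10, -0.1, 0.7, 0, -0.9], [10, 0, 0.9, 0, -0.9], [10, 0, 0.9, 0, -0.9], [10, 0, 0.9, 0, -0.8], [10, 0, 0.9, 0, 0], [10, 0, 0.9, 0, 0], [10, 0, 0.9, 0, 0], [10, 0, 0, 0, 0]]
  ]
}}

```text
t: 5.2
eef_pos: [0.4118, 0.2005, 0.1515]
tool_rot: [-0.001, 0.244, 0.97, -0.0]
contact_force: [-0.6, -1.3, -0.8]
gripper_width: 0.358
grasp_force: 89.4
```

Run:
```python
from h import *
a=grab('scene','s2');b=grab('top','t2');o=get_obs();print(o['eef_pos'],o['tool_rot'],o['contact_force'])
P=o['eef_pos'];
f=np.array([np.cos(.5),-np.sin(.5),0]);T=P+.16*f+[0,0,.01-.01]
out=[]
for n,im in(('scene',a),('top',b)):
    u,v=map(int,proj(n,T));x,y=max(0,u-40),max(0,v-30);print(n,x,y)
    out.append(cv2.resize(im[y:y+60,x:x+80],(400,300) if 0 else (400,300),interpolation=cv2.INTER_CUBIC))
cv2.imwrite('pics/c5.png',np.hstack(out)[:,:,::-1])
```

```text
[0.41182653 0.1958771  0.15141429] [-8.41150024e-04  2.46692844e-01  9.69092501e-01 -1.28726490e-03] [-0.55493998 -0.45319487 -1.41454899]
scene 208 137
top 211 152
```

View pics/c5.png

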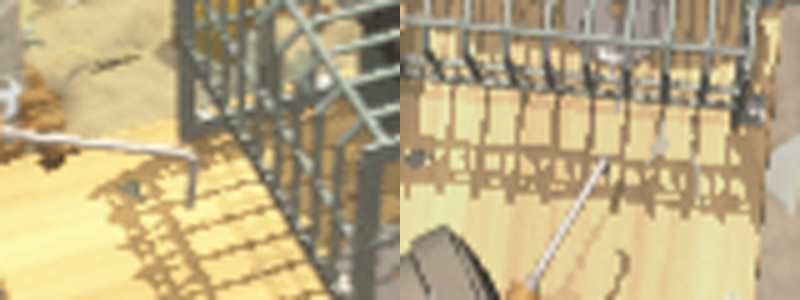

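The hook hangs free in front of the guard. The elbow is at scene (246.4,167.6) and top (251.8,184.4), and the tip's end is at scene (246,178).

Run:
```python
from h import *
np.set_printoptions(precision=4,suppress=True)
E,r=tri('scene',(246.4,167.6),'top',(251.8,184.4));print('elbow',E,r)
o=get_obs();P=o['eef_pos'];q=o['tool_rot'];print(P,q)
ya=np.arctan2(q[2]*q[1]*-2, 1-2*q[1]**2); ty=np.arctan2(2*q[2]**2-1,2*q[1]*q[2]);yaw=ty-np.pi/2;print('yaw',yaw)
c,s=np.cos(yaw),np.sin(yaw);d=E-P;print('elbow in tool fwd,left,up',c*d[0]+s*d[1],-s*d[0]+c*d[1],d[2])
for zz in np.arange(.08,.13,.01):print(zz,onz('scene',246,178,zz))
F,r=tri('scene',(208,137+130/5),'top',(211+132/5,152+285/5));print(F,r)
```

```text
elbow [0.547  0.1182 0.1554] 2.4723912043474093e-05
[0.4118 0.1959 0.1514] [-0.0008  0.2467  0.9691 -0.0013]
yaw -0.4985340074257312
elbow in tool fwd,left,up 0.1558354952977818 -0.003622063546848686 0.003976778049003565
0.08 [0.5641 0.1566 0.08  ]
0.09 [0.5596 0.1475 0.09  ]
0.09999999999999999 [0.5551 0.1384 0.1   ]
0.10999999999999999 [0.5506 0.1293 0.11  ]
0.11999999999999998 [0.5462 0.1202 0.12  ]
[0.472  0.16   0.1697] 0.004933860746639843
```

Emit:
{"api": "arm_command", "payload": {
  "rows": [
    [[10, 0, 0, -0.8, 0], [10, 0, 0, -0.66, 0], [10, 0, 0, 0, 0], [10, 0.3, 0, 0, 0], [10, 0.5, 0, 0, 0], [10, 0.5, -0.05, 0, 0], [10, 0.4, -0.05, 0, 0], [10, 0.3, 0, 0, 0], [10, 0, 0, 0, 0], [10, 0, 0, 0, 0]]
  ]
}}

```text
t: 6.55
eef_pos: [0.533, 0.1902, 0.066]
tool_rot: [0.0, 0.247, 0.969, 0.0]
contact_force: [-0.2, 0.1, -0.9]
gripper_width: 0.353
grasp_force: 89.5
```

Run:
```python
from h import *
a=grab('scene','s3');b=grab('top','t3');o=get_obs();print(o['eef_pos'],o['tool_rot'],o['contact_force'])
out=[]
for n,im in(('scene',a),('top',b)):
    u,v=map(int,proj(n,(.664,.112,.05)));x,y=u-25,v-19;print(n,x,y)
    out.append(cv2.resize(im[y:y+38,x:x+50],(400,304),interpolation=cv2.INTER_CUBIC))
cv2.imwrite('pics/c6.png',np.clip(np.hstack(out)[:,:,::-1]*1.4,0,255).astype(np.uint8))
```

```text
[0.53224847 0.19038255 0.06553374] [-1.23580254e-04  2.47127423e-01  9.68982975e-01  1.28523901e-04] [-0.68026101  0.03735176 -0.79410323]
scene 263 164
top 229 134
```

View pics/c6.png

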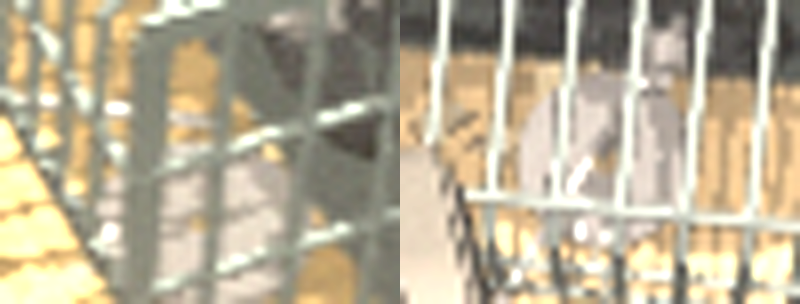

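In the top crop the rod ends at about (590,160), pixel (252.8,154), and the washer's hole shows beside it at (605,160), pixel (254.6,153.9). In the scene crop the hole shows at ~(287.9,191.7).

Run:
```python
from h import *
np.set_printoptions(precision=4,suppress=True)
print(onz('top',252.8,154,.0685),proj('top',(.668,.113,.0685)),proj('scene',(.668,.113,.0685)))
print('hole',onz('top',254.6,153.9,.018),onz('scene',263+200/8,164+222/8,.018),onz('scene',263+200/8,164+222/8,.014))
for p in ((520,150),(690,150),(605,70)):print('edge',onz('top',229+(p[0]-400)/8,134+p[1]/8,.02))
b=cv2.imread('pics/t3.png');print(b[152:157,249:259].sum(2))
a=cv2.imread('pics/t0.png');print(a[152:157,249:259].sum(2))
```

```text
[0.657  0.1161 0.0685] (np.float64(253.74880432965818), np.float64(150.59754122349494)) (np.float64(289.54338604282447), np.float64(178.10070893907874))
hole [0.6688 0.1109 0.018 ] [0.6667 0.1128 0.018 ] [0.6689 0.1159 0.014 ]
edge [0.6726 0.1457 0.02  ]
edge [0.6719 0.0759 0.02  ]
edge [0.7059 0.1106 0.02  ]
[[536 482 485 445 374 282 282 367 561 401]
 [517 480 468 505 369 282 323 411 559 398]
 [462 476 522 639 390 328 330 437 553 471]
 [428 459 672 452 393 350 344 490 521 476]
 [411 618 592 371 367 370 366 548 448 477]]
[[530 466 474 469 363 319 303 372 556 397]
 [516 480 471 420 420 420 335 409 552 403]
 [454 476 475 439 415 396 328 447 548 470]
 [427 468 475 463 412 337 341 481 504 466]
 [395 486 471 469 475 367 363 545 453 465]]
```

Run:
```python
import cv2
b=cv2.imread('pics/t3.png').astype(int);a=cv2.imread('pics/t0.png').astype(int)
print('cols 246..259');print((b-a).sum(2)[145:160,246:260])
b=cv2.imread('pics/s3.png').astype(int);a=cv2.imread('pics/s0.png').astype(int)
print('scene cols 272..297');print((b-a).sum(2)[172:196,276:298])
```

```text
cols 246..259
[[   1    5    8    6    6   11    5   14    2   -2    2    1  -11   -7]
 [  -7    1    1    1    4    9   11    0    2   10    5   -2   -4    9]
 [   2   -2    2    2   -3   11    3    7    0   -4   -1    5    5   -1]
 [  11    1    0    5    4    8    4    3    6    5   15   -6   11    9]
 [  -1    6   -3    5    3    4    9    6  -10    4    2    3    5    2]
 [  11    7    5   10    6    5    8   -1 -111  -18    4    9   11    0]
 [   5    6   -2    5    2    8    0  -59 -109  -82   -3   10    6   -5]
 [  10    8   10    6   16   11  -24   11  -37  -21   -5    5    4    3]
 [  -6   -6    1    1    0   -3   85  -51 -138  -12    2    7   -5    2]
 [   4    9    7    8    0   47  200  -25  -68    2  -10    5    1    6]
 [  -9   -2    6    1   -9  197  -11  -19   13    3    9   17   10   -4]
 [   5   -1   19   16  132  121  -98 -108    3    3    3   -5   12    4]
 [   4    1    9   35  191  -50 -107 -105   -5    3    6    4    1   12]
 [  11    5    0   88   42    9  -71  -89  -12   -2   11    3    2    8]
 [   6   -4    2    2    6    2    7    0    1    5   13    5   
[... 2090 characters left out ...]
 19   14]
 [  25   24   14   24    5    8   14   12   22   -2    8   11   15   12
     9   16   15   25   17   35   27   20]
 [ -42  -46  -19   11   14   19   12  -39  -65  -76  -24   23   12    7
    13   11   15   17   27   22   25   21]
 [  25   27   36    9    7    9   13   23   30   30   26   11   20   10
   -15   14   33   28   27   24   18   29]
 [  15   -4    5   24   16   12   -3   24   17   29   27   24   24   15
    14   28   24   20   18   30   16   16]
 [-146 -176  -73   22    6   13   11   31   33   21   20   17   21    7
    17   29   31   22   24   26   10   34]
 [  28   18   23   20    1    3   12   24   18   28   16   25   24   11
    21   15   30   19   16   37   11   14]]
```

The rod's shaded end shows at top (254,150.4), which matches my predicted elbow, so the tip is over the hole to within a few mm. Now I'll lower gently and feel.

Emit:
{"api": "arm_command", "payload": {
  "rows": [
    [[10, 0, 0, -0.06, 0], [10, 0, 0, -0.06, 0], [10, 0, 0, -0.05, 0], [10, 0, 0, -0.04, 0], [10, 0, 0, -0.03, 0], [10, 0, 0, -0.02, 0], [10, 0, 0, 0, 0], [10, 0, 0, 0, 0], [10, 0, 0, 0, 0], [10, 0, 0, 0, 0]]
  ]
}}

```text
t: 7.9
eef_pos: [0.5328, 0.1903, 0.0495]
tool_rot: [0.0, 0.247, 0.969, 0.0]
contact_force: [-0.4, -0.3, -1.8]
gripper_width: 0.357
grasp_force: 89.5
```

Emit:
{"api": "arm_command", "payload": {
  "rows": [
    [[10, 0, 0, -0.02, 0], [10, 0, 0, -0.02, 0], [10, 0, 0, 0, 0], [10, 0, 0, 0, 0], [10, 0, 0, 0, 0], [10, 0, 0, 0, 0], [10, 0, 0, 0, 0], [10, 0, 0, 0, 0], [10, 0, 0, 0, 0], [10, 0, 0, 0, 0]]
  ]
}}

```text
t: 9.15
eef_pos: [0.5328, 0.1903, 0.0471]
tool_rot: [0.0, 0.247, 0.969, 0.0]
contact_force: [-1.1, 1.6, 0.8]
gripper_width: 0.354
grasp_force: 89.8
```

Run:
```python
from h import *
for i in range(4):
    cams.read_camera('top');o=get_obs();print(o['eef_pos'],o['contact_force'],o['torque'])
```

```text
[0.53281531 0.19031704 0.04711724] [-0.73508017  0.08908484  1.34353935] [ 0.08038323 -0.07775753  0.05587037]
[0.53278493 0.19032825 0.04710978] [-0.68509085  1.12219094  0.65318666] [ 0.08797601 -0.09576887  0.03433406]
[0.53277097 0.19035283 0.04711592] [-0.46129041  1.1892331   0.72732317] [ 0.03409147 -0.12570917  0.0611422 ]
[0.53277352 0.19031757 0.04707729] [-0.56113033  1.25933536  0.57823508] [ 0.05532573 -0.05108436  0.008844  ]
```

Contact starts at a TCP height of about 0.0485. I expected ~0.046 on the board and ~0.054 on top of the washer, so the tip is probably in the hole. I'll draw it 25 mm and look.

Emit:
{"api": "arm_command", "payload": {
  "rows": [
    [[10, -0.05, 0.005, 0, 0], [10, -0.07, 0.008, 0, 0], [10, -0.07, 0.008, 0, 0], [10, -0.07, 0.008, 0, 0], [10, -0.07, 0.008, 0, 0], [10, -0.07, 0.008, 0, 0], [10, 0, 0, 0, 0], [10, 0, 0, 0, 0], [10, 0, 0, 0, 0], [10, 0, 0, 0, 0]]
  ]
}}

```text
t: 10.6
eef_pos: [0.5085, 0.193, 0.047]
tool_rot: [-0.0, 0.247, 0.969, -0.0]
contact_force: [-1.8, 0.3, 1.3]
gripper_width: 0.354
grasp_force: 89.9
```

Run:
```python
from h import *
b=grab('top','t4');a=grab('scene','s4');o=get_obs();print(o['eef_pos'],o['contact_force'])
x,y=225,130
out=[cv2.resize(cv2.imread(f'pics/{n}.png')[y:y+50,x:x+50],(400,400),interpolation=cv2.INTER_CUBIC) for n in('t3','t4')]
cv2.imwrite('pics/c7.png',np.clip(np.hstack(out)*1.4,0,255).astype(np.uint8))
```

```text
[0.50865998 0.19297761 0.0470399 ] [-1.46134634 -0.20038592 -0.71940442]
```

View pics/c7.png

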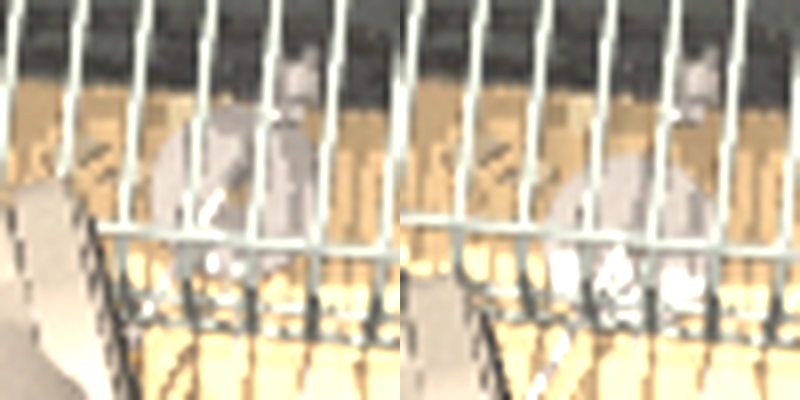

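The washer moved with the hook: its far edge went from crop row ~105 to ~155, about 21 mm. I'll keep drawing, swinging the handle left a little to stay within reach.

Emit:
{"api": "arm_command", "payload": {
  "rows": [
    [[10, -0.12, 0.036, 0, -0.13], [10, -0.12, 0.036, 0, -0.13], [10, -0.12, 0.036, 0, -0.13], [10, -0.12, 0.036, 0, -0.13], [10, -0.12, 0.036, 0, -0.13], [10, -0.12, 0.036, 0, -0.13], [10, -0.12, 0.036, 0, -0.13], [10, -0.12, 0.036, 0, -0.13], [10, 0, 0, 0, 0], [10, 0, 0, 0, 0]]
  ]
}}

```text
t: 11.95
eef_pos: [0.4505, 0.2105, 0.047]
tool_rot: [-0.001, 0.287, 0.958, -0.0]
contact_force: [-0.9, 0.7, 1.7]
gripper_width: 0.353
grasp_force: 89.9
```

Emit:
{"api": "arm_command", "payload": {
  "rows": [
    [[10, -0.12, 0.036, 0, -0.13], [10, -0.12, 0.036, 0, -0.13], [10, -0.12, 0.036, 0, -0.13], [10, -0.12, 0.036, 0, -0.13], [10, -0.12, 0.036, 0, -0.13], [10, -0.12, 0.036, 0, -0.13], [10, -0.12, 0.036, 0, -0.13], [10, -0.09, 0.036, 0, -0.13], [10, 0, 0, 0, 0], [10, 0, 0, 0, 0]]
  ]
}}

```text
t: 13.2
eef_pos: [0.3948, 0.2277, 0.047]
tool_rot: [-0.001, 0.327, 0.945, -0.0]
contact_force: [-0.8, 1.5, 2.0]
gripper_width: 0.351
grasp_force: 89.9
```

Run:
```python
from h import *
np.set_printoptions(precision=4,suppress=True)
b=grab('top','t5');a=grab('scene','s5');o=get_obs();print(o['eef_pos'],o['contact_force'],o['q'])
# grey mask of washer on board
for n,im,ro in(('top',b,(215,150,280,215)),('scene',a,(200,150,300,245))):
    x0,y0,x1,y1=ro
    hsv=cv2.cvtColor(im[y0:y1,x0:x1],cv2.COLOR_RGB2HSV)
    m=((hsv[...,1]<45)&(hsv[...,2]>90)).astype(np.uint8)
    m=cv2.morphologyEx(m,cv2.MORPH_OPEN,np.ones((3,3)))
    k,l,st,c=cv2.connectedComponentsWithStats(m)
    for i in range(1,k):
        if st[i,4]>40: print(n,st[i]+[x0,y0,0,0,0],c[i]+[x0,y0],onz(n,*(c[i]+[x0,y0]),.02))
out=[cv2.resize(b[135:235,190:290],(400,400),interpolation=cv2.INTER_CUBIC),cv2.resize(a[120:245,190:315],(400,400),interpolation=cv2.INTER_CUBIC)]
cv2.imwrite('pics/c8.png',np.hstack(out)[:,:,::-1])
```

```text
[0.3951 0.2276 0.047 ] [-0.5346  0.8094  1.0718] [-0.9421  0.4318  0.342   2.2273 -0.2855  0.5231  0.5242]
top [239 188  22  22 383] [249.6136 198.6527] [0.5206 0.128  0.02  ]
scene [244 150   9  14  78] [247.1154 156.4103] [0.6352 0.2893 0.02  ]
scene [255 150  10  10  63] [260.3175 153.7302] [0.6749 0.2813 0.02  ]
scene [267 150  33  51 409] [283.3056 166.5746] [0.7056 0.2015 0.02  ]
scene [223 197  26  22 412] [235.0825 207.9636] [0.5159 0.1272 0.02  ]
scene [278 213  10  14  69] [281.913  220.3913] [0.6005 0.0347 0.02  ]
```

The washer's centre is now at about (0.519, 0.128), about 86 mm in front of the guard plane, so its far edge is ~49 mm clear. I'll ease the tip and lift the hook straight out.

Emit:
{"api": "arm_command", "payload": {
  "rows": [
    [[10, 0.04, -0.005, 0, 0], [10, 0, 0, 0.08, 0], [10, 0, 0, 0.1, 0], [10, 0, 0, 0.1, 0], [10, 0, 0, 0.1, 0], [10, 0, 0, 0.15, 0], [10, 0, 0, 0.3, 0], [10, 0, 0, 0.4, 0], [10, 0, 0, 0.5, 0], [10, 0, 0, 0, 0]]
  ]
}}

```text
t: 14.55
eef_pos: [0.399, 0.2282, 0.153]
tool_rot: [0.001, 0.327, 0.945, 0.002]
contact_force: [-0.1, 0.3, -2.4]
gripper_width: 0.351
grasp_force: 89.7
```

```bash
cat > w.py <<'E'
from h import *
np.set_printoptions(precision=4,suppress=True)
b=grab('top','tx');a=grab('scene','sx');o=get_obs();print(o['eef_pos'],o['tool_rot'],o['contact_force'])
for n,im,ro in(('top',b,(225,180,280,225)),('scene',a,(210,185,265,245))):
    x0,y0,x1,y1=ro
    hsv=cv2.cvtColor(im[y0:y1,x0:x1],cv2.COLOR_RGB2HSV)
    m=((hsv[...,1]<45)&(hsv[...,2]>90)).astype(np.uint8)
    m=cv2.morphologyEx(m,cv2.MORPH_OPEN,np.ones((3,3)))
    k,l,st,c=cv2.connectedComponentsWithStats(m)
    for i in range(1,k):
        if st[i,4]>40: print(n,st[i]+[x0,y0,0,0,0],c[i]+[x0,y0],onz(n,*(c[i]+[x0,y0]),.02))
E
python3 w.py
```

```text
[0.3975 0.2273 0.1509] [-0.0001  0.3269  0.9451  0.0002] [-0.1232  0.6542 -1.2034]
top [239 188  22  22 376] [249.6383 198.625 ] [0.5207 0.1279 0.02  ]
scene [222 197  27  22 436] [234.9908 207.7683] [0.516  0.1279 0.02  ]
```

Emit:
{"api": "arm_command", "payload": {
  "rows": [
    [[10, 0, -0.5, 0, 0.5], [10, 0, -0.8, 0, 0.8], [10, 0, -0.8, 0, 0.8], [10, 0, -0.8, 0, 0.9], [10, 0, -0.8, 0, 0.9], [10, 0, -0.8, 0, 0.9], [10, 0.15, -0.8, 0, 0.9], [10, 0.3, -0.8, 0, 0.9], [10, 0.32, -0.62, 0, 0.76], [10, 0, -0.2, 0, 0]]
  ]
}}

```text
t: 15.9
eef_pos: [0.4441, -0.1904, 0.15]
tool_rot: [-0.001, 0.04, 0.999, -0.001]
contact_force: [-0.6, 0.6, -1.9]
gripper_width: 0.357
grasp_force: 89.6
```

Emit:
{"api": "arm_command", "payload": {
  "rows": [
    [[10, 0, 0, -0.3, 0], [10, 0, 0, -0.4, 0], [10, 0, 0, -0.4, 0], [10, 0, 0, -0.3, 0], [10, 0, 0, -0.15, 0], [10, 0, 0, -0.1, 0], [10, 0, 0, 0, 0], [10, 0, 0, 0, 0], [10, 0, 0, 0, 0], [10, 0, 0, 0, 0]]
  ]
}}

```text
t: 17.15
eef_pos: [0.4442, -0.188, 0.0522]
tool_rot: [0.0, 0.039, 0.999, -0.0]
contact_force: [0.1, -0.7, -1.2]
gripper_width: 0.353
grasp_force: 89.6
```

Emit:
{"api": "arm_command", "payload": {
  "rows": [
    [[10, 0, 0, -0.03, 0], [10, 0, 0, -0.03, 0], [10, 0, 0, -0.02, 0], [10, 0, 0, -0.02, 0], [10, 0, 0, 0, 0], [10, 0, 0, 0, 0], [10, 0, 0, 0, 0], [10, 0, 0, 0, 0], [10, 0, 0, 0, 0], [10, 0, 0, 0, 0]]
  ]
}}

```text
t: 18.4
eef_pos: [0.444, -0.1879, 0.0459]
tool_rot: [0.0, 0.039, 0.999, 0.0]
contact_force: [0.1, -0.3, -1.1]
gripper_width: 0.357
grasp_force: 89.6
```

Emit:
{"api": "arm_command", "payload": {
  "rows": [
    [[10, 0, 0, -0.01, 0], [10, 0, 0, 0, 0], [40, 0, 0, 0, 0], [60, 0, 0, 0, 0], [80, 0, 0, 0, 0], [85, 0, 0, 0, 0], [85, 0, 0, 0, 0], [85, 0, 0, 0.3, 0], [85, 0, 0, 0.6, 0], [85, 0, 0, 0.8, 0]]
  ]
}}

```text
t: 19.65
eef_pos: [0.4431, -0.1877, 0.1477]
tool_rot: [-0.001, 0.039, 0.999, -0.0]
contact_force: [0.7, 0.2, 0.2]
gripper_width: 0.995
grasp_force: 0.0
```

Emit:
{"api": "arm_command", "payload": {
  "rows": [
    [[85, 0, 0, 0.8, 0], [85, 0, 0, 0.8, 0], [85, 0, 0.5, 0.3, 0], [85, 0, 0.8, 0, 0], [85, 0, 0.8, 0, 0], [85, 0, 0.8, 0, 0], [85, 0, 0, 0, 0], [85, 0, 0, 0, 0], [85, 0, 0, 0, 0], [85, 0, 0, 0, 0]]
  ]
}}

```text
t: 20.9
eef_pos: [0.444, -0.015, 0.2613]
tool_rot: [-0.0, 0.04, 0.999, -0.0]
contact_force: [0.2, -0.3, 0.1]
gripper_width: 0.997
grasp_force: 0.0
```

```bash
python3 w.py
python3 - <<'E'
import cv2,numpy as np
a=cv2.imread('pics/sx.png');b=cv2.imread('pics/tx.png')
cv2.imwrite('pics/c9.png',np.hstack([cv2.resize(a[120:370,150:400],(400,400)),cv2.resize(b[110:270,150:390][:, :],(400,400*160//240))if 0 else cv2.resize(b[100:290,190:380],(400,400))]))
E
```

```text
[ 0.444  -0.0146  0.2613] [-0.      0.0394  0.9992 -0.    ] [0.2712 0.126  0.1194]
top [239 188  22  22 376] [249.6569 198.6543] [0.5206 0.1279 0.02  ]
scene [222 198  27  21 425] [235.1271 208.3035] [0.5155 0.1261 0.02  ]
```

View pics/c9.png

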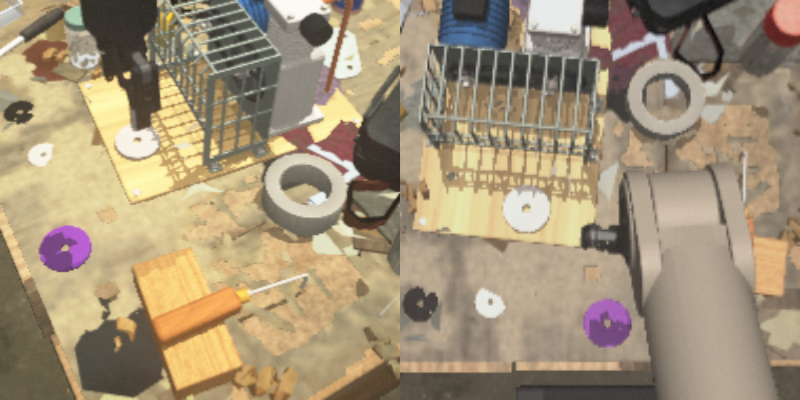

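The washer lies flat on the board, clear of the guard (top crop ~525,210; scene ~137,143). The hook rests on the block (scene ~200,310), the roll of tape and jar are in place, and the gripper is free and touching nothing.

```bash
python3 -c "
from station import job
print(job.hand_in())"
```

```text
the job is handed in; nothing more can be done
None
```

The washer was hooked on the first try and drawn out flat, about 49 mm clear of the guard; the hook is back on the block, and the job is handed in at about 21 s of the 64 s allowed.

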